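# Lock the scribe rest into its quarter-turn socket

## Robot

A 7-joint arm with a two-finger parallel gripper is mounted at the origin on a cart in front of the work surface, level with it; the furniture and walls round the work are solid. World frame = base frame: x ahead of the robot, y to its left, z up, the work surface at z = 0. Lengths are in m, angles in degrees, forces in N, time in s.
With the tool pointing down it reaches from about 0.425 to 0.875 m from the base axis. Payload 4.7 kg.
Tool frame: the origin (TCP) lies between the finger pads; the fingertips stand 17 mm ahead of it and the grasp point (between the pads) lies 2 mm behind it; z points along the fingers, y is the line along which they close (so a half turn about z gives the same grasp; the last joint's range is limited). The gripper opens to 87 mm and grips with 3 to 60 N. Pads are 19 mm wide; open, the fingers measure 117 mm over their backs; the gripper's body (75 mm by 190 mm) begins 51 mm behind the grasp point.
Start: joints at [0.808, 18.392, -4.016, 83.108, 1.295, 78.541, -3.26], TCP at [0.65, -0, 0.24] pointing down, gripper open.
Joint ranges: [-163.93, 163.93], [-17.29, 119.83], [-79.2, 71.16], [3.27, 140.29], [-89.18, 269.18], [5.43, 117.66], [-154.24, 154.24]. Speed limits (degrees/s): [147.25, 147.25, 180, 180, 180, 180, 180].

## Interface

Orientations are given as [roll, pitch, yaw] about the fixed x, y, z axes, in that order (R = Rz(yaw) Ry(pitch) Rx(roll)).
In Python, from cell import env, cams gives the robot as it stands.
- The arm moves only by the shell command python3 -m pendant 'ROWS' [FORCE]. ROWS is JSON, a list of rows, each an object of numbers: "tx", "ty", "tz": the shift along the tool's x, y, z each as a share of 0.05 m, from -1 to 1; "spin": the turn about the tool's z as a share of 4 degrees, from -1 to 1; "claw": the closure, from 0 (fully open) to 1 (shut). A call has 1 to 10 rows; each row shifts and turns the commanded pose from where the row before left it, along the tool's axes as they then stand; what a row does not reach is not made up. A row lasts 1/8 s, in which the tool goes at most 62.5 mm and 10.7 degrees, less where a joint would pass 70% of its speed; a pose out of reach is approached as far as the arm can. A call with a number of a shift or a turn outside -1 to 1 is refused whole. A call with a gripper value outside its range is refused whole. The fingers move at their own pace and stop on an object; FORCE is the grip in N (left out, the last holds). Time passes only in rows, so rows that do not move let the fingers close. It gives the time, the measured TCP pose, the force, the opening and the grip force at its end, in the units of the state.
- env.get_obs(): the state, without advancing time (a new reading comes with each control period).
- cams.read_camera(name): name is "scene" or "side" or "wrist"; returns the picture (420x560x3 uint8, red, green, blue); there is no depth.
- cams.camera_info(name): a dict with "fx", "fy", "cx", "cy" (pixels), "k1" (the pictures are not rectified: a ray, as slopes to the right and down, at radius r is drawn at 1 + k1 r^2 times it, then the intrinsics apply), "rvec" (rotation vector, rad) and "tvec" (3), from world to camera coordinates, as OpenCV has them. Camera axes: x right, y down, z forward; pixel columns grow to the right and rows downward; lengths in m; the calibration is good to about 2 mm. A picture is of the moment at which its call begins: read the wrist's pose just before it. camera_info takes no time and is no camera call; for the wrist camera it gives the pose at the moment of the call.
- env.sign_off(): hands the job in; it is judged then, once.
The state is a dict: "time_s": time; "qpos": joint angles; "joint_velocities": joint speeds; "effort": joint torques, N m; "tool_pos": TCP position; "tool_rot": TCP orientation; "force": force on the tool from outside, world axes, zero at the start; "wrist_torque": the same for the moment, N m; "grip_width": finger opening in m; "grasp_force": force on a finger pad.
Only numpy, scipy, OpenCV 4.12 (cv2) and the standard library are available. Lean on these libraries where they do the work, as an engineer would, in place of code of your own. Each camera call takes 0.05 s, during which the arm holds its last target. There are 200 camera calls.

## Task

Take the scribe rest out of the wooden parking block, feed its T-shaped foot gently through the narrow slot in the sprung steel socket of the aluminium fixture base, press it down against the spring, give it a quarter turn and let it rise until the toggle is seated in its notches and holds. Be gentle: keep all forces on the socket together, its own spring included, below 25 N, leave the air scribe and the brown specimen tray alone, and let go of the rest at the end.

Things in the scene. Friction and masses are not known exactly. Their poses are not given: they have to be found in the camera images.
- rest_grip (a point): Where to grip the scribe rest (loose upright post, about 0.12 kg): on its axis, in its grey head. Head 40 mm long along x, 16 mm wide along y (fingers close along y), sides flat from 22 mm below to 8 mm above this point; two prongs end 17 mm above it. Below the head: steel flange 38 mm across, 4 mm thick, top 22 mm and underside 26 mm below this point; then a shaft 8 mm thick.
- rest_foot (a point): Middle of the underside of the rest's T foot, on the axis 48 mm below rest_grip. The foot is a round steel rod 8 mm thick and 26 mm long along x (parallel to the head). It works the same after a half turn. z is up the post.
- parking_block: Fixed wooden block 70 x 70 x 30 mm with a round upright hole 30 mm across, in which the rest stands at the start, its flange lying on the block's top. Origin: centre of the underside, on the table; z up.
- fixture_base: Fixed aluminium base, 90 mm along x, 148 mm along y (186 mm with its low screwed feet), 50 mm high; origin: centre of the underside, on the table; z up. Between its two side rails lies the sliding steel socket plate, 53 x 104 mm, flush with the rails' tops, with one slot in its middle, clamped up to 22 mm from the base's middle along y. That offset is not measured: look or feel for it.
- plate_top (a point): Middle of the base, 50 mm above its origin, level with the socket plate's top; axes as the base. The slot lies at x = 0 and somewhere from y = -22 to +22 mm: 32 mm long along x, 11 mm wide along y, through an 8 mm thick plate. Below it a spring plate meets the foot's underside 6 mm down and pushes back with 4 N, growing by 0.4 N per mm. The flange stops it with the foot 22 mm down. The plate itself sinks if pressed with over 12 N.
- seat_height (a point): Point above the base's middle, 86 mm above the base's origin: rest_grip's height when locked. It turns freely, either way, when at least 4 mm lower (flange stops it 10 mm lower). After a quarter turn (head along base y) the spring lifts it into two notches 12 mm wide, 4 mm deep, under the plate. If over 9 degrees off it stays 4 mm low, unlocked; unturned in the slot it stands 6 mm high.
- air_scribe_mid (a point): Bystander: pen-shaped air scribe 180 mm long (its y axis), 22 mm thick, lying loose on the table; this point is its middle. Not to be moved.
- tray_mid (a point): Bystander: loose brown card specimen tray, 65 x 85 x 23 mm, with a small fossil in it, on the table; this point is its middle, half-way up. Not to be moved.

How it is judged:
By the outcome, as a careful person would: the job done as asked, in the order asked, and still so for the second after the job is handed in, with the robot touching nothing.
It also fails if it takes over 70 s, if anything falls off the work surface, if the arm or the gripper's body presses on something with over 40 N, if the wrist force passes 120 N, or if a joint passes its speed limit or range.

## Working session

There is one attempt and no reset: what is moved stays moved. The work goes in short steps, Python scripts to look and compute and a shell command to move; the robot and the scene stay as the last step left them, time stands still between calls to the robot, and variables do not carry over. Pictures are saved under pics/ and viewed, at most 11 in all, crops included, and the job is handed in when it is done.

```bash
mkdir -p pics; cat > h.py <<'E'
import numpy as np, cv2
from cell import env, cams
def ray(info,u,v):
    K=np.array([[info['fx'],0,info['cx']],[0,info['fy'],info['cy']],[0,0,1]],float)
    xd=(u-info['cx'])/info['fx']; yd=(v-info['cy'])/info['fy']; x,y=xd,yd
    for _ in range(20):
        s=1+info['k1']*(x*x+y*y); x,y=xd/s,yd/s
    R=cv2.Rodrigues(np.array(info['rvec'],float))[0]; t=np.array(info['tvec'],float)
    return -R.T@t, R.T@np.array([x,y,1])
def onz(info,u,v,z):
    c,d=ray(info,u,v); return c+d*(z-c[2])/d[2]
def proj(info,P):
    R=cv2.Rodrigues(np.array(info['rvec'],float))[0]; p=R@np.array(P)+np.array(info['tvec'],float)
    x,y=p[0]/p[2],p[1]/p[2]; s=1+info['k1']*(x*x+y*y)
    return np.array([info['fx']*x*s+info['cx'],info['fy']*y*s+info['cy']])
def snap(name,fn):
    info=cams.camera_info(name); im=cams.read_camera(name); cv2.imwrite('pics/'+fn,im[:,:,::-1]); return info,im
E
python3 - <<'E'
from h import *
a=[]
for n in ('scene','side','wrist'):
    i,im=snap(n,n+'0.png'); print(n,i)
o=env.get_obs(); print(o['tool_pos'],o['tool_rot'],o['force'],o['grip_width'])
E
```

```text
scene {'fx': 389.29808950482595, 'fy': 389.29808950482595, 'cx': 281.0550257032025, 'cy': 209.84570672712098, 'k1': -0.017487474272493888, 'rvec': array([ 1.1879236 , -2.01665116,  1.19404908]), 'tvec': array([0.44856165, 0.24891789, 0.58318147])}
side {'fx': 403.4262602599023, 'fy': 403.4262602599023, 'cx': 278.5559025433037, 'cy': 210.26585305347334, 'k1': -0.1184716257358126, 'rvec': array([ 0.23734108, -2.67684814,  1.48756685]), 'tvec': array([0.57874803, 0.01917807, 0.97476988])}
wrist {'fx': 339.09989653812596, 'fy': 339.09989653812596, 'cx': 277.7933137124266, 'cy': 207.55136466325033, 'k1': -0.01662765205203197, 'rvec': array([-2.85834228e+00, -1.07772545e-03,  2.34114277e-03]), 'tvec': array([-0.64968223, -0.03516623,  0.38934978])}
[ 6.49622412e-01 -6.08137312e-05  2.38733710e-01] [-1.79918505e+02  5.30738761e-03  9.00000558e+01] [-0.36703384  0.82308064 -0.25700062] 0.08703535323759166
```

View pics/scene0.png

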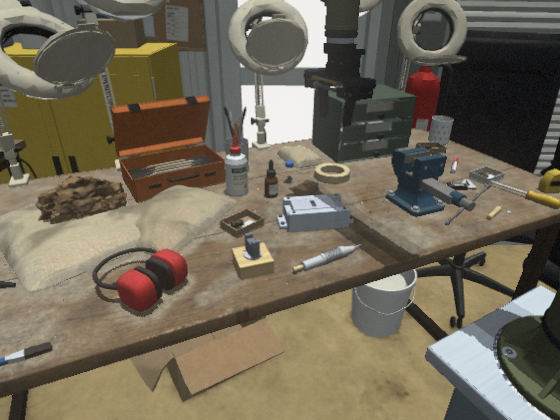

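View pics/wrist0.png

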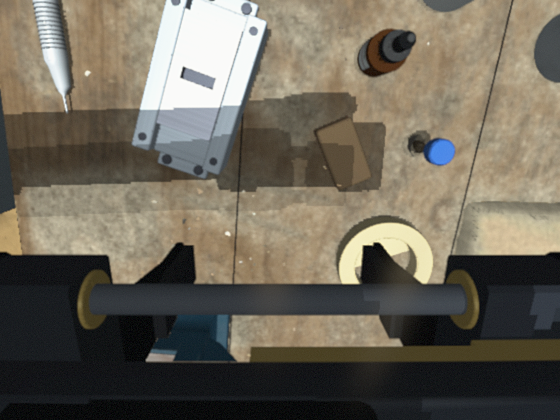

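The scene view shows the block with the rest at (253,255), the base at (315,213), the tray at (242,222) and the scribe at (328,258). The wrist view shows the base with the slot near (198,76), and the scribe at upper left.

```bash
python3 - <<'E'
from h import *
W=cams.camera_info('wrist');S=cams.camera_info('scene')
print('slot',onz(W,198,76,.05),'ends',onz(W,183,71,.05),onz(W,214,82,.05))
for p in [(141,136),(250,10),(213,160),(262,20)]: print(p,onz(W,*p,.05))
print('rest head',onz(S,252,246,.056),'blocktop',onz(S,253,256,.03))
print('scribe',onz(S,296,267,.011),onz(S,358,246,.011),'tray',onz(S,242,222,.012))
im=cv2.imread('pics/scene0.png')[180:300,200:380]; a=cv2.resize(im,None,fx=4,fy=4,interpolation=cv2.INTER_CUBIC)
cv2.imwrite('pics/s1.png',a)
E
```

```text
slot [0.57632396 0.10470679 0.05      ] ends [0.56278813 0.10906284 0.05      ] [0.5908272  0.09945564 0.05      ]
(141, 136) [0.51766546 0.05044211 0.05      ]
(250, 10) [0.62540357 0.15920253 0.05      ]
(213, 160) [0.58619085 0.02716623 0.05      ]
(262, 20) [0.6358508  0.15123638 0.05      ]
rest head [0.47189049 0.31705205 0.056     ] blocktop [0.47316133 0.31503758 0.03      ]
scribe [0.42076492 0.24372569 0.011     ] [0.41967614 0.08398087 0.011     ] tray [0.63579487 0.2671848  0.012     ]
```

View pics/s1.png

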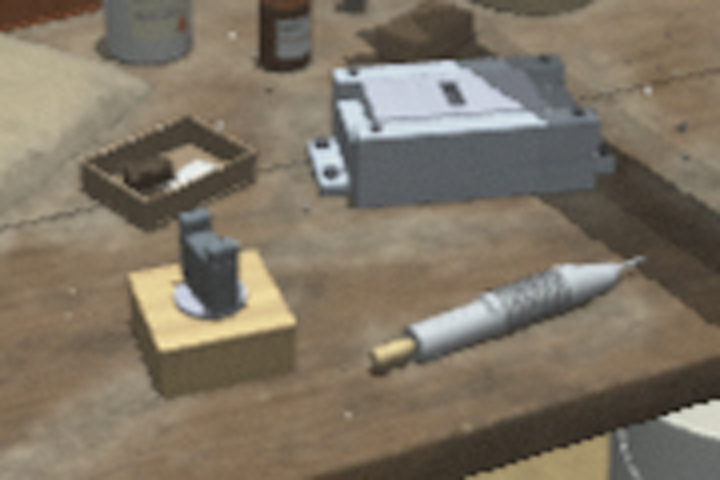

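The crop shows the block's top centred near crop (212,305) with the rest upright in it and the scribe clear to the right. I'm going above it for a close look.

```bash
python3 -m pendant '[{"tx":0.43,"ty":-0.35},{"tx":0.86,"ty":-0.7},{"tx":0.86,"ty":-0.7},{"tx":0.86,"ty":-0.7},{"tx":0.86,"ty":-0.7},{"tx":0.43,"ty":-0.35},{}]'; python3 - <<'E'
from h import *
i,im=snap('wrist','w1.png'); o=env.get_obs(); print(o['tool_pos'],o['tool_rot'],o['force']); print(proj(i,[.473,.316,.056]),proj(i,[.473,.316,.03]))
np.save('w1.npy',np.r_[i['rvec'],i['tvec']])
E
```

```text
[ 6.49688456e-01 -1.13857761e-05  2.38883168e-01] [-1.79933074e+02  2.58618659e-03  9.00022053e+01] [-0.07073963  0.66401441 -0.07956201]
[  43.79501571 -219.41579575] [  64.15179872 -191.14009451]invalid input at $[0]: expected keys tx, ty, tz, spin, claw
```

View pics/w1.png

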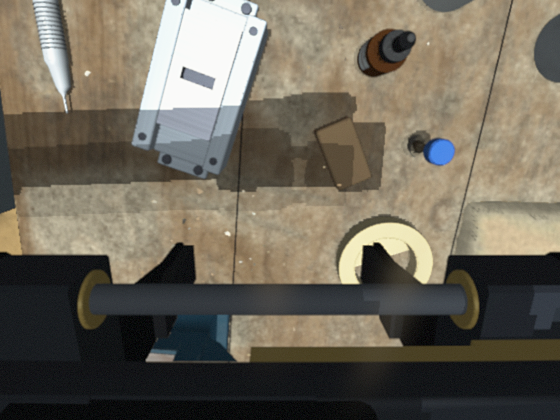

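The move was refused because each row needs all five keys, so the picture is unchanged from before.

```bash
python3 -m pendant '[{"tx":0.43,"ty":-0.35,"tz":0,"spin":0,"claw":0},{"tx":0.86,"ty":-0.7,"tz":0,"spin":0,"claw":0},{"tx":0.86,"ty":-0.7,"tz":0,"spin":0,"claw":0},{"tx":0.86,"ty":-0.7,"tz":0,"spin":0,"claw":0},{"tx":0.86,"ty":-0.7,"tz":0,"spin":0,"claw":0},{"tx":0.43,"ty":-0.35,"tz":0,"spin":0,"claw":0},{"tx":0,"ty":0,"tz":0,"spin":0,"claw":0}]' && python3 - <<'E'
from h import *
i,im=snap('wrist','w2.png'); o=env.get_obs(); print(o['tool_pos'],o['tool_rot'],o['force']); print(proj(i,[.473,.316,.056]),proj(i,[.473,.316,.03]))
np.save('w2.npy',np.r_[i['rvec'],i['tvec']])
E
```

```text
time_s: 1.08
tool_pos: [0.4734, 0.2173, 0.2398]
tool_rot: [180.0, -0.0, 90.3]
force: [0.6, -0.5, 0.2]
grip_width: 0.087
grasp_force: 0.0
[0.47478253 0.21527529 0.23966463] [1.79964255e+02 2.71925839e-02 9.01064201e+01] [ 0.51449518 -1.06022687  0.46088724]
[277.27874705  82.52691733] [277.31151111  84.52002741]
```

View pics/w2.png

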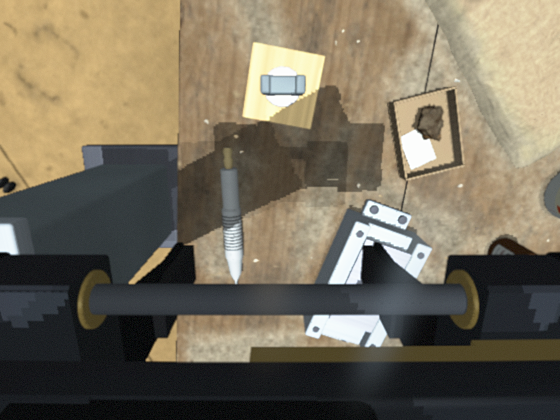

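The rest's head is at (283,85), nearly along world x, on the block; the scribe is at (231,220), the tray at (427,133), and the base at lower right. I'm measuring the head and also the base from the earlier view.

```bash
python3 - <<'E'
from h import *
im=cv2.imread('pics/w2.png'); v=np.load('w2.npy'); i=cams.camera_info('wrist'); i['rvec']=v[:3]; i['tvec']=v[3:]
c=im[30:140,235:335].astype(int); hsv=cv2.cvtColor(im,cv2.COLOR_BGR2HSV)[30:140,235:335]
def big(m):
    m=m.astype(np.uint8); n,l,s,_=cv2.connectedComponentsWithStats(m); k=1+np.argmax(s[1:,4]); return (l==k).astype(np.uint8)
g=big((c[:,:,0]>c[:,:,2]-5)&(c.max(2)<200)&(np.hypot(np.arange(100)[None]-48,np.arange(110)[:,None]-55)<32))
cs=cv2.findContours(g,0,2)[0]; r=cv2.minAreaRect(max(cs,key=cv2.contourArea)); p=cv2.boxPoints(r)+[235,30]; print('head',r,p.tolist())
q=np.array([onz(i,*a,.064)[:2] for a in p]); print(q, q.mean(0))
d=[q[1]-q[0],q[2]-q[1]]; print([(np.linalg.norm(e),np.degrees(np.arctan2(e[1],e[0]))) for e in d])
b=big((hsv[:,:,1]<75)&(hsv[:,:,2]>120)|(g>0)) ; ys,xs=np.nonzero(b); print('flange bbox',xs.min()+235,xs.max()+235,ys.min()+30,ys.max()+30)
print([onz(i,(xs.min()+xs.max())/2+235,(ys.min()+ys.max())/2+30,.034)])
w=np.array([onz(i,*a,.03)[:2] for a in [(258,42),(326,52),(312,128),(243,118)]]); print('block',w.mean(0))
cv2.imwrite('pics/c.png',cv2.resize(np.hstack([im[30:140,235:335],cv2.merge([g*255,b*255,g*0])]),None,fx=4,fy=4))
E
```

```text
head ((47.5, 55.0), (20.0, 43.0), 90.0) [[261.0, 75.0], [304.0, 75.0], [304.0, 95.0], [261.0, 95.0]]
[[0.45859149 0.32163915]
 [0.49660096 0.32185877]
 [0.49704273 0.30500465]
 [0.45846296 0.30478311]] [0.47767454 0.31332142]
[(np.float64(0.03801010926589536), np.float64(0.3310482189949272)), (np.float64(0.01685990668436697), np.float64(-88.49855758056235))]
flange bbox 235 323 30 119
[array([0.47459007, 0.32490761, 0.034     ])]
block [0.48027029 0.31461844]
```

View pics/c.png

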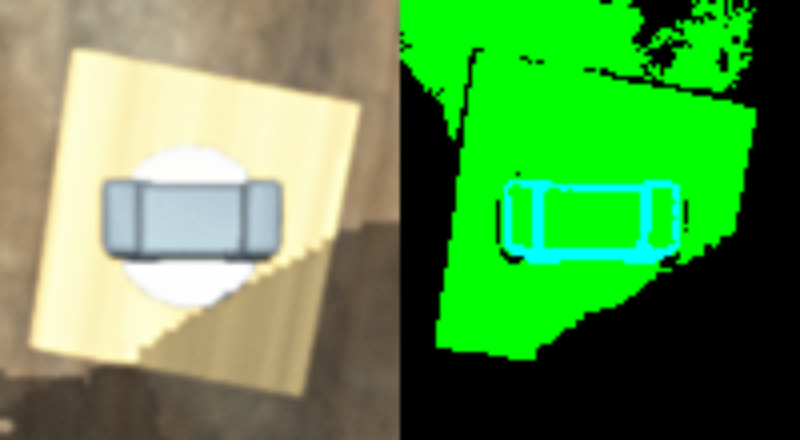

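The crop confirms the head: centre at pixel (282.8,84.8), parallel to the image x-axis. I'm turning the tool to world yaw 0 so the fingers close along world y.

```bash
python3 -m pendant '[{"tx":0,"ty":0,"tz":0,"spin":1,"claw":0},{"tx":0,"ty":0,"tz":0,"spin":1,"claw":0},{"tx":0,"ty":0,"tz":0,"spin":1,"claw":0},{"tx":0,"ty":0,"tz":0,"spin":1,"claw":0},{"tx":0,"ty":0,"tz":0,"spin":1,"claw":0},{"tx":0,"ty":0,"tz":0,"spin":1,"claw":0},{"tx":0,"ty":0,"tz":0,"spin":1,"claw":0},{"tx":0,"ty":0,"tz":0,"spin":1,"claw":0},{"tx":0,"ty":0,"tz":0,"spin":1,"claw":0},{"tx":0,"ty":0,"tz":0,"spin":1,"claw":0}]' && python3 -m pendant '[{"tx":0,"ty":0,"tz":0,"spin":1,"claw":0},{"tx":0,"ty":0,"tz":0,"spin":1,"claw":0},{"tx":0,"ty":0,"tz":0,"spin":1,"claw":0},{"tx":0,"ty":0,"tz":0,"spin":1,"claw":0},{"tx":0,"ty":0,"tz":0,"spin":1,"claw":0},{"tx":0,"ty":0,"tz":0,"spin":1,"claw":0},{"tx":0,"ty":0,"tz":0,"spin":1,"claw":0},{"tx":0,"ty":0,"tz":0,"spin":1,"claw":0},{"tx":0,"ty":0,"tz":0,"spin":1,"claw":0},{"tx":0,"ty":0,"tz":0,"spin":1,"claw":0}]' && python3 -m pendant '[{"tx":0,"ty":0,"tz":0,"spin":1,"claw":0},{"tx":0,"ty":0,"tz":0,"spin":1,"claw":0},{"tx":0,"ty":0,"tz":0,"spin":0.5,"claw":0},{"tx":-0.4,"ty":-0.5,"tz":0,"spin":0,"claw":0},{"tx":-0.7,"ty":-0.8,"tz":0,"spin":0,"claw":0},{"tx":-0.4,"ty":-0.6,"tz":0,"spin":0,"claw":0},{"tx":0,"ty":0,"tz":0,"spin":0,"claw":0},{"tx":0,"ty":0,"tz":0,"spin":0,"claw":0}]' && python3 - <<'E'
from h import *
i,im=snap('wrist','w3.png'); o=env.get_obs(); print(o['tool_pos'],o['tool_rot'],o['force'],o['qpos'])
np.save('w3.npy',np.r_[i['rvec'],i['tvec']])
u,v=proj(i,[.4775,.3135,.064]).astype(int); print(u,v)
cv2.imwrite('pics/c3.png',cv2.resize(cv2.imread('pics/w3.png')[max(v-60,0):v+60,u-80:u+80],None,fx=5,fy=5))
E
```

```text
time_s: 2.38
tool_pos: [0.4763, 0.2129, 0.2393]
tool_rot: [180.0, 0.0, 49.7]
force: [0.4, 0.2, -0.7]
grip_width: 0.0871
grasp_force: 0.0
time_s: 3.62
tool_pos: [0.4763, 0.2129, 0.2393]
tool_rot: [180.0, 0.0, 9.7]
force: [0.6, -0.8, -0.1]
grip_width: 0.0875
grasp_force: 0.0
time_s: 4.62
tool_pos: [0.4011, 0.3088, 0.2394]
tool_rot: [180.0, -0.0, -0.1]
force: [-0.0, -0.9, 0.1]
grip_width: 0.0869
grasp_force: 0.0
[0.40127164 0.30847917 0.23940608] [ 1.79956548e+02 -1.52512215e-02 -1.45693097e-01] [0.15858699 0.23965106 0.25220161] [ -22.85242439    1.65137946  -18.00108117  102.63560421    0.57047471
   75.81147528 -131.13220312]
270 109
```

View pics/c3.png

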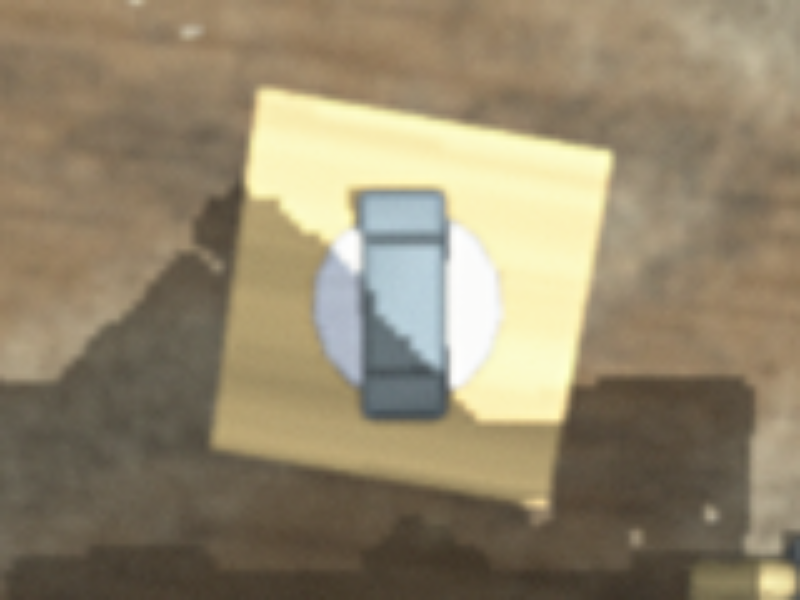

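The crop shows the head spanning crop x 357–446 and y 190–418, so its centre is at full-image (270.4,109.8), aligned with the tool within about a degree.

```bash
python3 - <<'E'
from h import *
v=np.load('w3.npy'); i=cams.camera_info('wrist'); i['rvec']=v[:3]; i['tvec']=v[3:]
f=lambda x,y:(190+x/5,49+y/5)
for x,y in [(402,190),(402,418),(357,304),(446,304)]: print(onz(i,*f(x,y),.073)[:2])
print('flange',onz(i,*f((314+500)/2,304),.034)[:2]); 
print(np.mean([onz(i,*f(x,y),.03)[:2] for x,y in [(258,88),(612,152),(548,510),(211,447)]],0))
print(np.array(env.get_obs()['tool_pos']))
E
```

```text
[0.49667624 0.31368282]
[0.45796429 0.31395141]
[0.47766312 0.32174208]
[0.47764333 0.30606297]
flange [0.47756976 0.31362487]
[0.47753388 0.31363308]
[0.40127164 0.30847917 0.23940608]
```

The rest is at (0.4776, 0.3137), and the head measures 38.7 x 15.7 mm, which matches the spec. I'm going down onto it.

```bash
python3 -m pendant '[{"tx":0.5,"ty":-0.05,"tz":0,"spin":0,"claw":0.4},{"tx":0.7,"ty":-0.05,"tz":0.3,"spin":0,"claw":0.4},{"tx":0.33,"ty":0,"tz":0.7,"spin":0,"claw":0.4},{"tx":0,"ty":0,"tz":0.8,"spin":0,"claw":0.4},{"tx":0,"ty":0,"tz":0.8,"spin":0,"claw":0.4},{"tx":0,"ty":0,"tz":0.6,"spin":0,"claw":0.4},{"tx":0,"ty":0,"tz":0.3,"spin":0,"claw":0.4},{"tx":0,"ty":0,"tz":0.15,"spin":0,"claw":0.4},{"tx":0,"ty":0,"tz":0,"spin":0,"claw":0.4},{"tx":0,"ty":0,"tz":0,"spin":0,"claw":0.4}]' 20
```

```text
time_s: 5.92
tool_pos: [0.4774, 0.3155, 0.0583]
tool_rot: [-179.9, -0.1, -0.0]
force: [-0.8, -0.1, -0.5]
grip_width: 0.0523
grasp_force: 0.0
```

```bash
python3 -m pendant '[{"tx":0,"ty":0.02,"tz":0.05,"spin":0,"claw":0.6},{"tx":0,"ty":0,"tz":0,"spin":0,"claw":0.7},{"tx":0,"ty":0,"tz":0,"spin":0,"claw":0.78},{"tx":0,"ty":0,"tz":0,"spin":0,"claw":0.85},{"tx":0,"ty":0,"tz":0,"spin":0,"claw":1},{"tx":0,"ty":0,"tz":0,"spin":0,"claw":1},{"tx":0,"ty":0,"tz":0,"spin":0,"claw":1},{"tx":0,"ty":0,"tz":0,"spin":0,"claw":1}]' 30; python3 -c "
from h import *
for _ in range(2): o=env.get_obs(); print(o['tool_pos'],o['tool_rot'],o['force'],o['wrist_torque'],o['qpos'][6])"
```

```text
time_s: 6.92
tool_pos: [0.4765, 0.3141, 0.0546]
tool_rot: [-180.0, -0.0, 0.0]
force: [-0.4, 0.4, 0.8]
grip_width: 0.0159
grasp_force: 30.0
[0.4765488  0.31410091 0.054617  ] [-1.79990212e+02 -1.06828072e-02  3.54173877e-03] [-0.35730346  0.37177989  0.79621475] [ 0.15410493  0.11434985 -0.01785166] -130.76984099531765
[0.4765488  0.31410091 0.054617  ] [-1.79990212e+02 -1.06828072e-02  3.54173877e-03] [-0.35730346  0.37177989  0.79621475] [ 0.15410493  0.11434985 -0.01785166] -130.76984099531765
```

```bash
python3 -m pendant '[{"tx":0,"ty":0,"tz":-0.2,"spin":0,"claw":1},{"tx":0,"ty":0,"tz":-0.5,"spin":0,"claw":1},{"tx":0,"ty":0,"tz":-0.8,"spin":0,"claw":1},{"tx":0,"ty":0,"tz":-1,"spin":0,"claw":1},{"tx":0.1,"ty":0.4,"tz":-0.9,"spin":0,"claw":1},{"tx":0.1,"ty":0.7,"tz":-0.3,"spin":0,"claw":1},{"tx":0.1,"ty":0.8,"tz":0,"spin":0,"claw":1},{"tx":0.1,"ty":0.8,"tz":0,"spin":0,"claw":1},{"tx":0.1,"ty":0.7,"tz":0,"spin":0,"claw":1},{"tx":0.07,"ty":0.3,"tz":0,"spin":0,"claw":1}]' && python3 -m pendant '[{"tx":0,"ty":0,"tz":0,"spin":0.8,"claw":1},{"tx":0,"ty":0,"tz":0,"spin":1,"claw":1},{"tx":0,"ty":0,"tz":0,"spin":1,"claw":1},{"tx":0,"ty":0,"tz":0,"spin":1,"claw":1},{"tx":0,"ty":0,"tz":0,"spin":0.95,"claw":1},{"tx":0,"ty":0,"tz":0,"spin":0,"claw":1},{"tx":0,"ty":0,"tz":0,"spin":0,"claw":1}]' && python3 - <<'E'
from h import *
i,im=snap('wrist','w4.png'); o=env.get_obs(); print(o['tool_pos'],o['tool_rot'],o['force'],o['qpos'])
np.save('w4.npy',np.r_[i['rvec'],i['tvec'],o['tool_pos'],o['tool_rot']])
print(proj(i,[.5763,.1047,.05]))
E
```

```text
time_s: 8.18
tool_pos: [0.5052, 0.1265, 0.24]
tool_rot: [180.0, -0.0, -0.2]
force: [0.8, -0.3, -1.1]
grip_width: 0.0158
grasp_force: 30.0
time_s: 9.05
tool_pos: [0.5049, 0.1296, 0.2396]
tool_rot: [-180.0, 0.0, -18.9]
force: [0.7, 0.5, -1.8]
grip_width: 0.0155
grasp_force: 30.0
[0.50493051 0.12943934 0.23958996] [-1.79991999e+02  3.97745321e-03 -1.89125724e+01] [ 0.36124122  0.22571461 -1.18666995] [  -9.80979306    3.08928521   -7.75100168  101.06974118    0.420372
   75.86795363 -126.56486747]
[277.28485568 111.09419528]
```

View pics/w4.png

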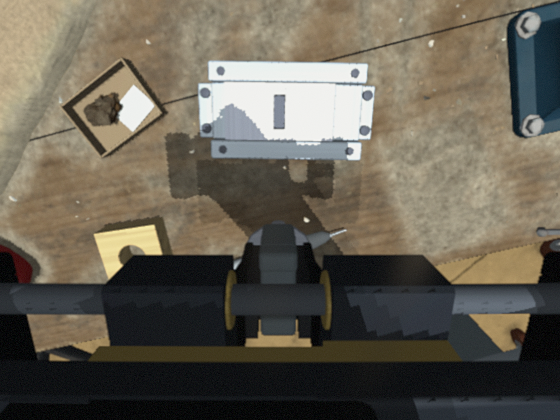

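The rest is held and visible at (278,270). The slot is at (279,112), running vertically in the image and parallel to the held head, in the base at (200–375, 62–160). I'm measuring it.

```bash
python3 - <<'E'
from h import *
im=cv2.imread('pics/w4.png'); v=np.load('w4.npy'); i=cams.camera_info('wrist'); i['rvec']=v[:3]; i['tvec']=v[3:6]
tp=v[6:9]; yaw=np.radians(v[11])
g=cv2.cvtColor(im,cv2.COLOR_BGR2GRAY)[88:136,262:298]; g4=cv2.resize(g,None,fx=4,fy=4,interpolation=cv2.INTER_CUBIC)
m=(g4<150).astype(np.uint8); n,l,s,c=cv2.connectedComponentsWithStats(m); k=l[96,68] or 1+np.argmax(s[1:,4]); print(s[k]/4,c[k]/4)
r=cv2.minAreaRect(cv2.findContours((l==k).astype(np.uint8),0,1)[0][0]); print(r)
ez=np.array([np.cos(yaw),np.sin(yaw)]); ey=np.array([np.sin(yaw),-np.cos(yaw)])
f=lambda u,w,z: (lambda d:(d@ez,d@ey))(onz(i,u,w,z)[:2]-tp[:2])
b=(cv2.boxPoints(r)-1.5)/4+[262,88]; B=np.array([f(*p,.05) for p in b])*1000; print('slot corners tool mm',B.round(1).tolist(),'centre',B.mean(0), 'size',np.linalg.norm(B[1]-B[0]),np.linalg.norm(B[2]-B[1]))
for e in (B[1]-B[0],B[2]-B[1]): print(np.degrees(np.arctan2(e[1],e[0])))
# top-face outline of base: bright edges
for (a,bq) in [((200,84),(375,87)),((200,137),(371,139))]:
    p,q=np.array(f(*a,.05)),np.array(f(*bq,.05)); print('edge ang',np.degrees(np.arctan2(*(q-p)[::-1])),np.linalg.norm(q-p))
cv2.imwrite('pics/c4.png',cv2.resize(im[50:170,190:385],None,fx=4,fy=4,interpolation=cv2.INTER_CUBIC))
E
```

```text
[  11.75    6.75   11.25   34.25 1360.  ] [17.40785846 23.80914522]
((69.14968872070312, 94.99447631835938), (42.278221130371094, 136.59722900390625), 0.902221143245697)
slot corners tool mm [[59.5, -3.5], [90.8, -2.9], [90.6, 7.0], [59.4, 6.7]] centre [75.08043896  1.81098521] size 31.21970777328265 9.886696639342153
1.0691662180662265
90.8016894567359
edge ang 90.8562106024467 0.16282193724802893
edge ang 90.59138113978356 0.16564041753026387
```

View pics/c4.png

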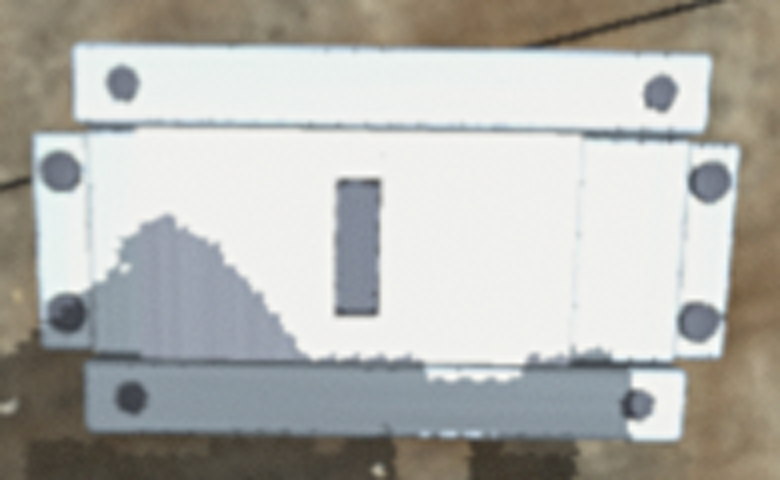

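Slot centre in the tool frame is x 75 mm, y 1.9 mm, turned +0.9°; its measured size of 31 x 10 mm fits. The picture shows it clear of the shadow at crop (358,247). I'm aligning and coming down to 8 mm above the plate.

```bash
python3 -m pendant '[{"tx":0,"ty":0,"tz":0,"spin":0.22,"claw":1},{"tx":0.4,"ty":0.01,"tz":0,"spin":0,"claw":1},{"tx":0.7,"ty":0,"tz":0.3,"spin":0,"claw":1},{"tx":0.38,"ty":0,"tz":0.7,"spin":0,"claw":1},{"tx":0,"ty":0,"tz":0.8,"spin":0,"claw":1},{"tx":0,"ty":0,"tz":0.6,"spin":0,"claw":1},{"tx":0,"ty":0,"tz":0.29,"spin":0,"claw":1},{"tx":0,"ty":0,"tz":0,"spin":0,"claw":1},{"tx":0,"ty":0,"tz":0,"spin":0,"claw":1}]'; python3 - <<'E'
from h import *
i,im=snap('side','s5.png'); j,im2=snap('scene','s6.png')
o=env.get_obs(); print(o['tool_pos'],o['tool_rot'],o['force'])
u,v=proj(i,[.575,.105,.06]).astype(int);p,q=proj(j,[.575,.105,.06]).astype(int);print(u,v,p,q)
a=lambda m,u,v:cv2.resize(m[v-50:v+50,u-40:u+40],None,fx=5,fy=5,interpolation=cv2.INTER_CUBIC)
cv2.imwrite('pics/c5.png',np.hstack([a(im,u,v),a(im2,p,q)])[:,:,::-1])
E
```

```text
time_s: 10.22
tool_pos: [0.5758, 0.1034, 0.1066]
tool_rot: [-179.9, -0.1, -19.9]
force: [0.6, 0.5, -0.9]
grip_width: 0.0155
grasp_force: 30.0
[0.57565285 0.10354577 0.10677043] [-1.79913907e+02 -1.56082927e-01 -1.98778381e+01] [-0.59139336  0.02734238 -1.24644459]
276 195 312 199
```

View pics/c5.png

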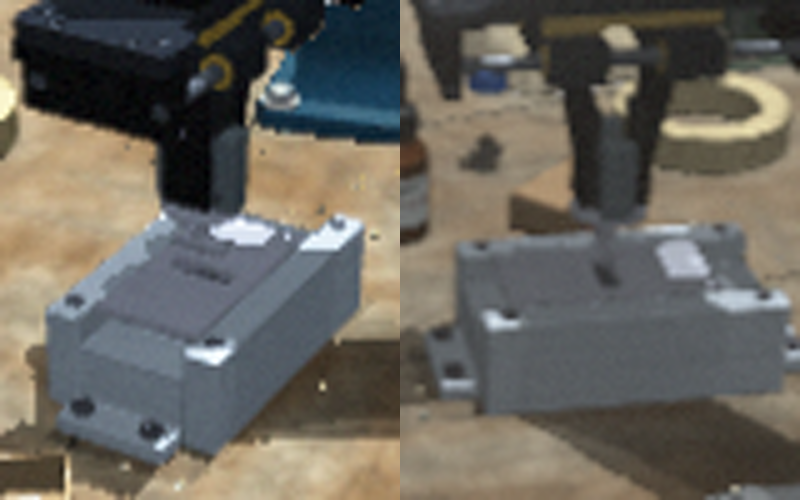

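The side crop (left) and scene crop (right) both show the foot just above the dark slot (about (203,270) left, (605,273) right) and parallel to it. I'm lowering in small steps and watching the force.

```bash
python3 -m pendant '[{"tx":0,"ty":0,"tz":0.08,"spin":0,"claw":1},{"tx":0,"ty":0,"tz":0.06,"spin":0,"claw":1},{"tx":0,"ty":0,"tz":0.04,"spin":0,"claw":1},{"tx":0,"ty":0,"tz":0,"spin":0,"claw":1}]'; python3 -m pendant '[{"tx":0,"ty":0,"tz":0.02,"spin":0,"claw":1},{"tx":0,"ty":0,"tz":0.02,"spin":0,"claw":1},{"tx":0,"ty":0,"tz":0,"spin":0,"claw":1}]';python3 -c "
from h import *
o=env.get_obs(); print(o['force'],o['wrist_torque'])"
```

```text
time_s: 10.82
tool_pos: [0.5742, 0.1033, 0.0958]
tool_rot: [180.0, 0.0, -19.9]
force: [-0.2, 0.5, -1.4]
grip_width: 0.016
grasp_force: 30.0
time_s: 11.2
tool_pos: [0.5744, 0.1033, 0.094]
tool_rot: [180.0, 0.0, -19.9]
force: [-0.5, -0.7, -1.3]
grip_width: 0.0156
grasp_force: 30.0
[-0.50884061 -0.68549031 -1.31906066] [0.04230317 0.11068441 0.0224175 ]
```

```bash
python3 -m pendant '[{"tx":0,"ty":0,"tz":0.02,"spin":0,"claw":1},{"tx":0,"ty":0,"tz":0.02,"spin":0,"claw":1},{"tx":0,"ty":0,"tz":0,"spin":0,"claw":1}]'; python3 -m pendant '[{"tx":0,"ty":0,"tz":0.02,"spin":0,"claw":1},{"tx":0,"ty":0,"tz":0.02,"spin":0,"claw":1},{"tx":0,"ty":0,"tz":0,"spin":0,"claw":1}]'; python3 -m pendant '[{"tx":0,"ty":0,"tz":0.02,"spin":0,"claw":1},{"tx":0,"ty":0,"tz":0.02,"spin":0,"claw":1},{"tx":0,"ty":0,"tz":0,"spin":0,"claw":1}]';python3 -c "
from h import *
o=env.get_obs(); print(o['force'],o['wrist_torque'])"
```

```text
time_s: 11.58
tool_pos: [0.5744, 0.1033, 0.092]
tool_rot: [180.0, 0.0, -19.9]
force: [-0.7, -0.5, -1.5]
grip_width: 0.016
grasp_force: 30.0
time_s: 11.95
tool_pos: [0.5746, 0.1034, 0.0906]
tool_rot: [-180.0, -0.0, -19.9]
force: [-1.3, 0.3, 1.8]
grip_width: 0.0158
grasp_force: 30.0
time_s: 12.32
tool_pos: [0.5746, 0.1033, 0.0882]
tool_rot: [-180.0, -0.0, -19.9]
force: [-0.8, -0.2, 3.3]
grip_width: 0.0157
grasp_force: 30.0
[-0.80778558 -0.22210594  3.27704116] [-0.01777606  0.39423677 -0.040445  ]
```

The foot is in the slot and the spring was met 6 mm down, as specified. Pressing on.

```bash
python3 -m pendant '[{"tx":0,"ty":0,"tz":0.03,"spin":0,"claw":1},{"tx":0,"ty":0,"tz":0.03,"spin":0,"claw":1},{"tx":0,"ty":0,"tz":0.03,"spin":0,"claw":1},{"tx":0,"ty":0,"tz":0,"spin":0,"claw":1}]'; python3 -m pendant '[{"tx":0,"ty":0,"tz":0.03,"spin":0,"claw":1},{"tx":0,"ty":0,"tz":0.03,"spin":0,"claw":1},{"tx":0,"ty":0,"tz":0,"spin":0,"claw":1}]'; python3 -m pendant '[{"tx":0,"ty":0,"tz":0.02,"spin":0,"claw":1},{"tx":0,"ty":0,"tz":0.02,"spin":0,"claw":1},{"tx":0,"ty":0,"tz":0,"spin":0,"claw":1}]';python3 -c "
from h import *
o=env.get_obs(); print(o['force'],o['wrist_torque'])"
```

```text
time_s: 12.82
tool_pos: [0.5746, 0.1034, 0.0837]
tool_rot: [-180.0, -0.0, -19.9]
force: [-0.7, -1.0, 4.5]
grip_width: 0.0155
grasp_force: 30.0
time_s: 13.2
tool_pos: [0.5746, 0.1033, 0.0809]
tool_rot: [-180.0, -0.0, -19.9]
force: [-2.0, -0.3, 5.6]
grip_width: 0.016
grasp_force: 30.0
time_s: 13.58
tool_pos: [0.5747, 0.1034, 0.0791]
tool_rot: [-180.0, -0.0, -19.9]
force: [-2.0, -1.2, 6.9]
grip_width: 0.016
grasp_force: 30.0
[-2.00478043 -1.17038706  6.93505178] [-0.07809184  0.66805049  0.00866162]
```

```bash
cat > f.py <<'E'
from h import *
o=env.get_obs(); y=np.radians(o['tool_rot'][2]); F=np.array(o['force']); T=np.array(o['wrist_torque'])
c,s=np.cos(y),np.sin(y); print('tool fx,fy,fz up',c*F[0]+s*F[1],s*F[0]-c*F[1],F[2],'T',T, o['tool_pos'])
E
python3 -m pendant '[{"tx":0,"ty":0,"tz":0.02,"spin":0,"claw":1},{"tx":0,"ty":0,"tz":0,"spin":0,"claw":1}]' >/dev/null; python3 f.py; python3 -m pendant '[{"tx":-0.02,"ty":0,"tz":0,"spin":0,"claw":1},{"tx":0,"ty":0,"tz":0,"spin":0,"claw":1}]'>/dev/null; python3 f.py; python3 -m pendant '[{"tx":-0.02,"ty":0,"tz":0,"spin":0,"claw":1},{"tx":0,"ty":0,"tz":0,"spin":0,"claw":1}]'>/dev/null; python3 f.py
```

```text
tool fx,fy,fz up -2.6432897089191503 1.9547510434749396 6.897340033049036 T [-0.05882311  0.65015126 -0.01769909] [0.57464967 0.10338276 0.07812567]
tool fx,fy,fz up -0.7878043598653834 1.2665726208869106 6.9097371783933665 T [-0.19593412  0.29606214  0.04957201] [0.57446534 0.10340829 0.07847674]
tool fx,fy,fz up 1.0244000913340028 0.8716843827937193 7.901565841349757 T [-0.3116367   0.02476726 -0.04172249] [0.57427888 0.10346069 0.07877854]
```

Lateral forces are balanced. Now the quarter turn (negative spin), in stages with checks.

```bash
python3 -m pendant '[{"tx":0.01,"ty":0.001,"tz":0,"spin":-0.5,"claw":1},{"tx":0,"ty":0.001,"tz":0,"spin":-1,"claw":1},{"tx":0,"ty":0.001,"tz":0,"spin":-1,"claw":1},{"tx":0,"ty":0.001,"tz":0,"spin":-1,"claw":1}]'; python3 f.py
```

```text
time_s: 14.82
tool_pos: [0.5745, 0.1038, 0.0787]
tool_rot: [-179.9, -0.2, -5.8]
force: [1.0, -0.2, 7.3]
grip_width: 0.0157
grasp_force: 30.0
tool fx,fy,fz up 0.9882520943943875 0.14937085064722677 7.320831676007993 T [ 0.01842938  0.14035102 -0.00113324] [0.57447558 0.10383508 0.0787294 ]
```

```bash
python3 -m pendant '[{"tx":0,"ty":0.001,"tz":0,"spin":-1,"claw":1},{"tx":0,"ty":0.001,"tz":0,"spin":-1,"claw":1},{"tx":0,"ty":0.001,"tz":0,"spin":-1,"claw":1},{"tx":0,"ty":0.001,"tz":0,"spin":-1,"claw":1},{"tx":0,"ty":0.001,"tz":0,"spin":-1,"claw":1},{"tx":0,"ty":0.001,"tz":0,"spin":-1,"claw":1},{"tx":0,"ty":0.001,"tz":0,"spin":-1,"claw":1},{"tx":0,"ty":0.001,"tz":0,"spin":-1,"claw":1}]'; python3 f.py
```

```text
time_s: 15.82
tool_pos: [0.5745, 0.1037, 0.0787]
tool_rot: [180.0, -0.2, 26.2]
force: [-0.0, 0.1, 7.3]
grip_width: 0.0159
grasp_force: 30.0
tool fx,fy,fz up -0.004390490195513318 -0.08621832367312968 7.254427565211227 T [ 0.0534219   0.10036454 -0.00072904] [0.57451726 0.10369357 0.07873322]
```

```bash
python3 -m pendant '[{"tx":0,"ty":0.001,"tz":0,"spin":-1,"claw":1},{"tx":0,"ty":0.001,"tz":0,"spin":-1,"claw":1},{"tx":0,"ty":0.001,"tz":0,"spin":-1,"claw":1},{"tx":0,"ty":0.001,"tz":0,"spin":-1,"claw":1},{"tx":0,"ty":0.001,"tz":0,"spin":-1,"claw":1},{"tx":0,"ty":0.001,"tz":0,"spin":-1,"claw":1},{"tx":0,"ty":0.001,"tz":0,"spin":-1,"claw":1},{"tx":0,"ty":0.001,"tz":0,"spin":-1,"claw":1}]'; python3 f.py
```

```text
time_s: 16.82
tool_pos: [0.5748, 0.1034, 0.0787]
tool_rot: [179.9, -0.1, 58.2]
force: [-0.2, 0.5, 7.8]
grip_width: 0.0158
grasp_force: 30.0
tool fx,fy,fz up 0.3330968792375732 -0.43282553560639525 7.843490500400825 T [ 0.01739541  0.04495709 -0.00401803] [0.57476456 0.10340095 0.07872429]
```

```bash
python3 -m pendant '[{"tx":0,"ty":0.001,"tz":0,"spin":-1,"claw":1},{"tx":0,"ty":0.001,"tz":0,"spin":-1,"claw":1},{"tx":0,"ty":0,"tz":0,"spin":-1,"claw":1},{"tx":0,"ty":0,"tz":0,"spin":0,"claw":1}]'; python3 f.py;  python3 -m pendant '[{"tx":0,"ty":0,"tz":-0.02,"spin":0,"claw":1},{"tx":0,"ty":0,"tz":-0.02,"spin":0,"claw":1},{"tx":0,"ty":0,"tz":-0.02,"spin":0,"claw":1},{"tx":0,"ty":0,"tz":0,"spin":0,"claw":1}]' ; python3 f.py; python3 -m pendant '[{"tx":0,"ty":0,"tz":-0.02,"spin":0,"claw":1},{"tx":0,"ty":0,"tz":0,"spin":0,"claw":1}]' ; python3 f.py
```

```text
time_s: 17.32
tool_pos: [0.5748, 0.1034, 0.0787]
tool_rot: [179.8, -0.1, 70.2]
force: [-0.7, -0.9, 7.0]
grip_width: 0.0155
grasp_force: 30.0
tool fx,fy,fz up -1.0834062382089933 -0.34819247846794776 7.012142796494608 T [ 0.006368    0.02397096 -0.02001632] [0.57484449 0.10335583 0.07870139]
time_s: 17.82
tool_pos: [0.5748, 0.1033, 0.0816]
tool_rot: [179.8, -0.1, 70.1]
force: [-0.1, 0.1, 5.9]
grip_width: 0.016
grasp_force: 30.0
tool fx,fy,fz up 0.07668149245413619 -0.164780253780359 5.886863409931788 T [ 0.01668337 -0.05724897 -0.03714263] [0.57483244 0.10331418 0.08160066]
time_s: 18.08
tool_pos: [0.5748, 0.1033, 0.0825]
tool_rot: [179.8, -0.1, 70.1]
force: [1.1, 1.0, 5.5]
grip_width: 0.0159
grasp_force: 30.0
tool fx,fy,fz up 1.2920494606794974 0.7436179159203891 5.480412521114618 T [ 0.04168163 -0.10262436  0.05869439] [0.5748302  0.10331537 0.08252608]
```

```bash
python3 -m pendant '[{"tx":0,"ty":0,"tz":-0.02,"spin":0,"claw":1},{"tx":0,"ty":0,"tz":0,"spin":0,"claw":1}]' ; python3 f.py; python3 -m pendant '[{"tx":0,"ty":0,"tz":-0.02,"spin":0,"claw":1},{"tx":0,"ty":0,"tz":0,"spin":0,"claw":1}]' ; python3 f.py; python3 -m pendant '[{"tx":0,"ty":0,"tz":-0.01,"spin":0,"claw":1},{"tx":0,"ty":0,"tz":0,"spin":0,"claw":1}]' ; python3 f.py
```

```text
time_s: 18.32
tool_pos: [0.5748, 0.1033, 0.0834]
tool_rot: [179.8, -0.1, 70.1]
force: [0.6, 0.1, 4.5]
grip_width: 0.0158
grasp_force: 30.0
tool fx,fy,fz up 0.26130744519628063 0.5327094593968238 4.453908257666295 T [ 0.05177517 -0.14470852  0.02335886] [0.57478769 0.10330684 0.08343524]
time_s: 18.58
tool_pos: [0.5747, 0.1033, 0.0843]
tool_rot: [179.8, -0.1, 70.1]
force: [2.5, 0.6, 5.1]
grip_width: 0.0158
grasp_force: 30.0
tool fx,fy,fz up 1.4097420036884065 2.120071961099529 5.065260259015877 T [ 0.21613407 -0.63366021 -0.01904762] [0.57468875 0.1032743  0.08429681]
time_s: 18.82
tool_pos: [0.5744, 0.1032, 0.0845]
tool_rot: [179.9, -0.1, 70.1]
force: [3.7, 1.5, 5.0]
grip_width: 0.0156
grasp_force: 30.0
tool fx,fy,fz up 2.7113707544158707 2.945093518959263 4.966476472485798 T [ 0.28551207 -0.89113886 -0.02071259] [0.57436427 0.10320754 0.08452758]
```

Side forces of about 3 N as it seats: I'm easing the tool toward them to centre it.

```bash
python3 -m pendant '[{"tx":0.01,"ty":0.02,"tz":0,"spin":0,"claw":1},{"tx":0,"ty":0,"tz":0,"spin":0,"claw":1}]' ; python3 f.py; python3 -m pendant '[{"tx":0.02,"ty":0.02,"tz":0,"spin":0,"claw":1},{"tx":0,"ty":0,"tz":0,"spin":0,"claw":1}]' ; python3 f.py; python3 -m pendant '[{"tx":0,"ty":0,"tz":-0.01,"spin":0,"claw":1},{"tx":0,"ty":0,"tz":0,"spin":0,"claw":1}]' ; python3 f.py
```

```text
time_s: 19.08
tool_pos: [0.5744, 0.1032, 0.084]
tool_rot: [-180.0, -0.0, 70.1]
force: [2.6, 1.1, 4.1]
grip_width: 0.0158
grasp_force: 30.0
tool fx,fy,fz up 1.8569578608859814 2.0442550075523194 4.1088332729080586 T [ 0.27951535 -0.67423306  0.01698938] [0.57443933 0.10319481 0.08399284]
time_s: 19.32
tool_pos: [0.5748, 0.1033, 0.0835]
tool_rot: [-179.9, 0.1, 70.1]
force: [0.7, -0.3, 4.8]
grip_width: 0.0157
grasp_force: 30.0
tool fx,fy,fz up -0.04217819236720871 0.8086307910124562 4.750171842872792 T [ 0.01013527 -0.0245739   0.02558026] [0.57476571 0.10333967 0.08353701]
time_s: 19.58
tool_pos: [0.5749, 0.1033, 0.0842]
tool_rot: [-179.9, 0.1, 70.1]
force: [-0.5, 0.4, 5.0]
grip_width: 0.0154
grasp_force: 30.0
tool fx,fy,fz up 0.23392083082457846 -0.5896482696558072 4.976174085213364 T [-0.0643187   0.36190917 -0.01589507] [0.57488755 0.10332398 0.08416409]
```

```bash
python3 -m pendant '[{"tx":0,"ty":0,"tz":-0.01,"spin":0,"claw":1},{"tx":0,"ty":0,"tz":0,"spin":0,"claw":1}]' ; python3 f.py; python3 -m pendant '[{"tx":0,"ty":0,"tz":-0.01,"spin":0,"claw":1},{"tx":0,"ty":0,"tz":0,"spin":0,"claw":1}]' ; python3 f.py
```

```text
time_s: 19.82
tool_pos: [0.575, 0.1034, 0.0846]
tool_rot: [-179.9, 0.1, 70.1]
force: [-1.8, -0.2, 4.0]
grip_width: 0.0155
grasp_force: 30.0
tool fx,fy,fz up -0.770308424740137 -1.6703277772091305 4.0356329759042175 T [-0.15988303  0.61887873  0.0251341 ] [0.57495077 0.10336801 0.08462363]
time_s: 20.08
tool_pos: [0.575, 0.1034, 0.0848]
tool_rot: [-179.9, 0.1, 70.1]
force: [-1.9, -1.2, -0.0]
grip_width: 0.0157
grasp_force: 30.0
tool fx,fy,fz up -1.757709783758572 -1.3681351574987173 -0.031162154022981614 T [-0.13410557  0.54868706 -0.02032657] [0.5749791  0.10336306 0.08479101]
```

The lift force fell to zero at seat height, so the toggle is seated. I'm releasing and retreating straight up.

```bash
python3 -m pendant '[{"tx":-0.01,"ty":-0.01,"tz":0,"spin":0,"claw":1},{"tx":0,"ty":0,"tz":0,"spin":0,"claw":1}]' 5; python3 -m pendant '[{"tx":0,"ty":0,"tz":0,"spin":0,"claw":0.7},{"tx":0,"ty":0,"tz":0,"spin":0,"claw":0.5},{"tx":0,"ty":0,"tz":0,"spin":0,"claw":0.3},{"tx":0,"ty":0,"tz":0,"spin":0,"claw":0.3},{"tx":0,"ty":0,"tz":-0.2,"spin":0,"claw":0.3},{"tx":0,"ty":0,"tz":-0.5,"spin":0,"claw":0.3},{"tx":0,"ty":0,"tz":-0.9,"spin":0,"claw":0.3},{"tx":0,"ty":0,"tz":-0.9,"spin":0,"claw":0.3},{"tx":0,"ty":0,"tz":-0.5,"spin":0,"claw":0.3}]'; python3 -m pendant '[{"tx":-0.7,"ty":0,"tz":0,"spin":0,"claw":0.3},{"tx":-0.8,"ty":0,"tz":0,"spin":0,"claw":0.3},{"tx":0,"ty":0,"tz":0,"spin":0,"claw":0.3},{"tx":0,"ty":0,"tz":0,"spin":0,"claw":0.3}]'; python3 - <<'E'
from h import *
j,im2=snap('scene','s8.png'); i,im=snap('wrist','w8.png')
a=lambda m,u,v,w,h,s:cv2.resize(m[max(v-h,0):v+h,u-w:u+w],(int(2*w*s),480),interpolation=cv2.INTER_CUBIC)
u,v=proj(i,[.575,.105,.07]).astype(int);p,q=proj(j,[.575,.105,.06]).astype(int);print(u,v,p,q)
cv2.imwrite('pics/c8.png',np.hstack([cv2.resize(im2[q-60:q+60,p-50:p+50],(400,480),interpolation=2),cv2.resize(im[max(0,v-100):max(0,v-100)+200,u-83:u+83],(398,480),interpolation=2)])[:,:,::-1])
E
```

```text
time_s: 20.32
tool_pos: [0.5748, 0.1033, 0.0849]
tool_rot: [-180.0, 0.0, 70.1]
force: [-0.1, -0.2, -4.2]
grip_width: 0.0161
grasp_force: 5.0
time_s: 21.45
tool_pos: [0.5762, 0.1038, 0.2394]
tool_rot: [179.8, -0.1, 70.1]
force: [0.1, 1.0, -0.4]
grip_width: 0.0604
grasp_force: 0.0
time_s: 21.95
tool_pos: [0.5498, 0.0335, 0.2362]
tool_rot: [180.0, -0.1, 70.1]
force: [1.0, 1.2, -0.2]
grip_width: 0.0609
grasp_force: 0.0
276 109 312 199
```

View pics/c8.png

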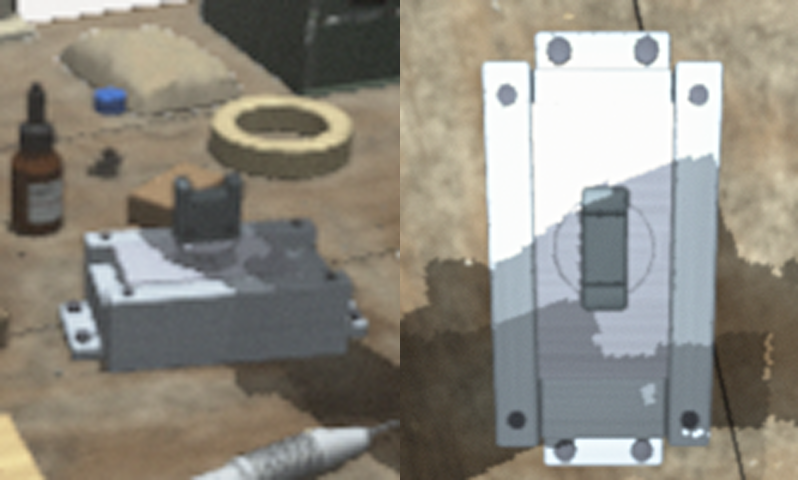

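The left crop shows the rest upright with its flange clear above the plate; the right crop shows the head along the base's long axis, square to it, with the gripper off. Just before release, the rest resisted a 4 N upward pull, so it holds. Handing in.

```bash
python3 -c "
from cell import env
print(env.sign_off())"
```

```text
the job is handed in; nothing more can be done
None
```

I moved the scribe rest to the socket, pressed it in, gave it a quarter turn, let it rise until it seated in the notches and released it; it held against a 4 N upward pull, force readings on the tool stayed under 10 N, and I handed the job in at about 22 s (no verdict was returned).

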